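# Seat the tapered stopper of the green oil flask

## Robot

A 6-joint arm with a two-finger parallel gripper is mounted at the origin on the work surface. World frame = base frame: x ahead of the robot, y to its left, z up, the work surface at z = 0. Lengths are in m, angles in degrees, forces in N, time in s.
With the tool pointing down it reaches from about 0.225 to 0.725 m from the base axis. Payload 3.1 kg.
Tool frame: the origin (TCP) lies midway between the tips of the shut fingers; the grasp point (between the pads) lies 19 mm behind it; z points along the fingers, y is the line along which they close (so a half turn about z gives the same grasp; the last joint's range is limited). The gripper opens to 85 mm and grips with 20 to 120 N. Pads are 22 mm wide; open, the fingers measure 114 mm over their backs; the gripper's body (76 mm by 85 mm) begins 54 mm behind the grasp point. The pads swing forward as they close: fully open they stand 13 mm farther back than shut.
Start: joints at [62.349, 2.75, 5.684, 92.934, 0, 82.678], TCP at [0.182, 0.492, 0.231] pointing down, gripper open.
Joint ranges: [-166.93, 166.93], [-56.73, 111.36], [-69.38, 81.34], [-121.58, 131.49], [-85.45, 84.26], [-180, 180]. Speed limits (degrees/s): [159.86, 159.86, 180, 180, 180, 180].

## Interface

Orientations are given as [roll, pitch, yaw] about the fixed x, y, z axes, in that order (R = Rz(yaw) Ry(pitch) Rx(roll)).
In Python, from bench import * gives the robot as it stands.
- The arm moves only by the shell command python3 -m jog 'ROWS' [FORCE]. ROWS is a JSON object of lists of equal length, an entry for each row: "translation": the shift along the tool's x, y, z each as a share of 60 cm, from -1 to 1, a list of three; "delta_rot": the turn, a rotation vector about the tool's x, y, z each as a share of 180 degrees, from -1 to 1, a list of three; "hand": the opening, from 0 (shut) to 1 (fully open). In form: {"translation": [[x, y, z], ...], "delta_rot": [[rx, ry, rz], ...], "hand": [hand, ...]}. A call has 1 to 20 rows; each row is the pose to reach, as a shift and turn from the pose commanded when the call began, along the tool's axes at that moment, turning the shorter way round; what a row does not reach only later rows make up. A row lasts 1/10 s, in which the tool goes at most 50 mm and 8.59 degrees, less where a joint would pass 70% of its speed; a pose out of reach is approached as far as the arm can. A call with a number of a shift or a turn outside -1 to 1 is refused whole. A call with a gripper value outside its range is refused whole. The fingers move at their own pace and stop on an object; FORCE is the grip in N (left out, the last holds). Time passes only in rows, so rows that repeat a pose let the fingers close. It gives the time, the measured TCP pose, the force, the opening and the grip force at its end, in the units of the state.
- read_state(): the state, without advancing time (a new reading comes with each control period).
- snapshot(name): name is "scene" or "top" or "wrist"; returns the picture (420x560x3 uint8, red, green, blue); there is no depth.
- camera_info(name): a dict with "fx", "fy", "cx", "cy" (pixels), "k1" (the pictures are not rectified: a ray, as slopes to the right and down, at radius r is drawn at 1 + k1 r^2 times it, then the intrinsics apply), "R" (3x3) and "t" (3): a world point X has camera coordinates R X + t. Camera axes: x right, y down, z forward; pixel columns grow to the right and rows downward; lengths in m; the calibration is good to about 2 mm. A picture is of the moment at which its call begins: read the wrist's pose just before it. camera_info takes no time and is no camera call; for the wrist camera it gives the pose at the moment of the call.
- finish_job(): hands the job in; it is judged then, once.
The state is a dict: "time": time; "q": joint angles; "dq": joint speeds; "tau": joint torques, N m; "tcp_pos": TCP position; "tcp_rot": TCP orientation; "ft_force": force on the tool from outside, world axes, zero at the start; "torque": the same for the moment, N m; "gripper_width": finger opening in m; "grasp_force": force on a finger pad.
Only numpy, scipy, OpenCV 4.12 (cv2) and the standard library are available. Lean on these libraries where they do the work, as an engineer would, in place of code of your own. Each camera call takes 0.05 s, during which the arm holds its last target. There are 200 camera calls.

## Task

The stopper of the green glass oil flask was put back loose after refilling. Grip its wooden wing, push the stopper down fully home in its tapered neck and, with it pushed in, twist it clockwise (seen from above) until the wing lines up with the two red marks on the flask's collar, then let go. Leave the amber flask untouched.

Things in the scene. Friction and masses are not known exactly. Their poses are not given: they have to be found in the camera images.
- green_flask: Green glass oil flask, 86 mm in diameter, fixed to the counter. A round steel collar (62 mm in diameter, top face 150 mm above the counter) rings its neck; two red marks on it lie on the flask's x axis, at -x and +x, 22 to 31 mm out. Origin: centre of the underside, on the counter; its z axis, straight up, is the stopper's axis. The white tapered stopper with a wooden wing stands on it.
- green_press (a joint): How far the green flask's stopper is pushed down, m: 0 fully up (the wing then spans 164 to 196 mm above the counter), 0.008 fully home against a stop (wing at 156 to 188 mm). It starts 0 to 1.5 mm down, slides against about 5 N of friction, stays where it is left and cannot be pulled out.
- green_turn (a joint): Turn of the green flask's stopper, rad, counter-clockwise from above positive. Its wing is an upright flat wooden bar 46 mm long, 12 mm thick, 32 mm tall. At 0 its length lies along the flask's x axis, in line with the red marks; at pi/2 along its y axis. Starts at 0.75 to 1.35; about 0.06 N m of friction, stays where left. No stop at 0 (stops at -0.9 and 2.0).
- amber_flask: Amber glass flask, otherwise the look-alike of the green one (same sizes and origin), fixed to the counter too. Its stopper is already home, the wing 156 to 188 mm above the counter. Not to be touched.
Not all that is in view belongs to the job. What is shaped like the green_flask but purple is not meant.

How it is judged (in metres and radians):
On the way:
1. the green flask's stopper is pushed down (at least 5 of its 8 mm) while its wing is still more than 0.3 rad short of the marks (value of joint green_press above 0.005 m and value of joint green_turn above 0.3 rad), for 0.05 s.
At the end, for the whole second after the job is handed in: The green flask's stopper is pushed down at least 5.5 of its 8 mm, its wing lies within 0.2 rad (11 degrees) of the red marks, and it is at rest (value of joint green_press above 0.0055 m and value of joint green_turn between -0.2 and 0.2 rad and velocity of joint green_turn between -0.05 and 0.05 rad/s); the robot touches nothing.
It fails at once if the amber flask or its stopper is touched (more than 1 N) (contact force between amber_flask and the fingers above 1 N or contact force between amber_flask and the arm above 1 N).
It also fails if it takes over 32 s, if anything falls off the work surface, if the arm or the gripper's body presses on something with over 40 N, if the wrist force passes 120 N, or if a joint passes its speed limit or range.

## Working session

There is one attempt and no reset: what is moved stays moved. The work goes in short steps, Python scripts to look and compute and a shell command to move; the robot and the scene stay as the last step left them, time stands still between calls to the robot, and variables do not carry over. Pictures are saved under pics/ and viewed, at most 10 in all, crops included, and the job is handed in when it is done.

```bash
mkdir -p pics
python3 - <<'E'
from bench import *
import cv2,numpy as np
for n in("scene","top"):
    i=camera_info(n); print(n,{k:np.round(v,4).tolist() for k,v in i.items()})
    cv2.imwrite(f"pics/{n}0.png",snapshot(n)[:,:,::-1])
s=read_state();print(s["tcp_pos"],s["tcp_rot"],s["time"])
a=cv2.imread("pics/scene0.png")
E
```

```text
scene {'fx': 474.4685, 'fy': 474.4685, 'cx': 277.5062, 'cy': 207.8328, 'k1': 0.0037, 'R': [[-0.0796, 0.9968, 0.01], [0.814, 0.0708, -0.5765], [-0.5753, -0.0378, -0.817]], 't': [0.0394, -0.3755, 1.3312]}
top {'fx': 409.2277, 'fy': 409.2277, 'cx': 275.4304, 'cy': 207.5281, 'k1': -0.0097, 'R': [[-0.0228, -0.9997, 0.0007], [-0.9954, 0.0226, -0.0927], [0.0927, -0.0029, -0.9957]], 't': [0.0225, 0.5454, 0.8021]}
[0.18214187 0.49178926 0.23021526] [-1.79876636e+02 -1.59470327e-02  1.59670657e+02] 0.1
```

View pics/top0.png

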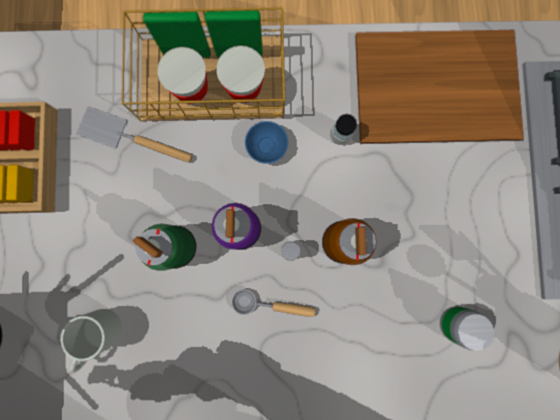

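View pics/scene0.png

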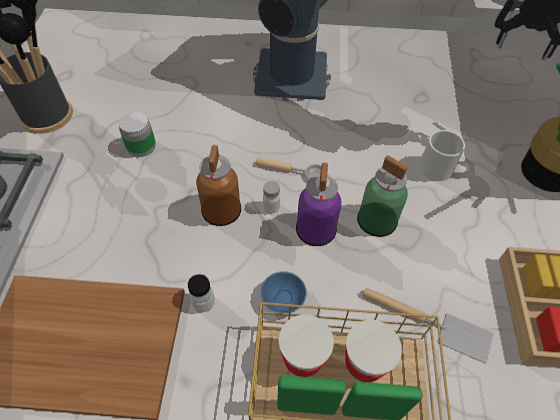

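Top view: the green flask is near (165,247) with its collar near (153,246), its wing at about (147,247), and red marks near (157,232) and (149,262). Purple is beside it at (236,226), amber at (350,242). Next I'll measure these.

```bash
cat > h.py <<'E'
import cv2,numpy as np
def ray(i,uv,z):
    K=np.array([[i["fx"],0,i["cx"]],[0,i["fy"],i["cy"]],[0,0,1]])
    p=cv2.undistortPoints(np.float64(uv).reshape(-1,1,2),K,np.array([i["k1"],0,0,0.]))[:,0]
    R=np.array(i["R"]);c=-R.T@np.array(i["t"])
    d=np.c_[p,np.ones(len(p))]@R
    return c+d*((z-c[2])/d[:,2])[:,None]
def blobs(m,amin):
    n,l,s,c=cv2.connectedComponentsWithStats(m.astype(np.uint8))
    return [(c[k],s[k,4],l==k) for k in range(1,n) if s[k,4]>=amin]
E
python3 - <<'E'
from bench import *
from h import *
for n,(x0,x1,y0,y1) in {"top":(120,400,190,290),"scene":(190,420,130,250)}.items():
    im=cv2.imread(f"pics/{n}0.png");i=camera_info(n)
    b,g,r=[im[:,:,k].astype(int) for k in range(3)]
    roi=np.zeros(r.shape,bool);roi[y0:y1,x0:x1]=1
    print(n)
    for nm,m,zz,am in(("red",(r>130)&(g<70)&(b<70),(.15,),2),("wood",(r>100)&(g>40)&(g<130)&(r-g>50)&(g-b>12),(.16,.19),20)):
        for c,a,_ in blobs(m&roi,am): print(nm,c.round(1),a,[ray(i,c,z)[0].round(4).tolist() for z in zz])
    crop=cv2.resize(im[y0:y1,x0:x1][:, :150] if n=="top" else im[y0:y1,x0+90:x1],None,fx=5,fy=5,interpolation=cv2.INTER_NEAREST)
    cv2.imwrite(f"pics/{n}c.png",crop)
E
```

```text
top
red [232.4 207.7] 7 [[0.5355, 0.0843, 0.15]]
red [358.1 224.5] 11 [[0.5019, -0.1302, 0.15]]
red [157.6 230.9] 11 [[0.4987, 0.2125, 0.15]]
red [231.5 240. ] 10 [[0.4804, 0.0866, 0.15]]
red [356.8 257. ] 12 [[0.4467, -0.1256, 0.15]]
red [148.5 262.3] 11 [[0.4458, 0.2278, 0.15]]
wood [227.9 221.2] 66 [[0.512, 0.0911, 0.16], [0.5101, 0.0877, 0.19]]
wood [339.8 246.4] 60 [[0.4654, -0.0959, 0.16], [0.4656, -0.0912, 0.19]]
wood [142.8 246.1] 71 [[0.4733, 0.2345, 0.16], [0.4731, 0.2248, 0.19]]
scene
red [211.2 175.7] 10 [[0.5019, -0.1306, 0.15]]
red [388.  186.7] 9 [[0.499, 0.2123, 0.15]]
red [320.8 197.2] 8 [[0.5356, 0.0838, 0.15]]
```

View pics/topc.png

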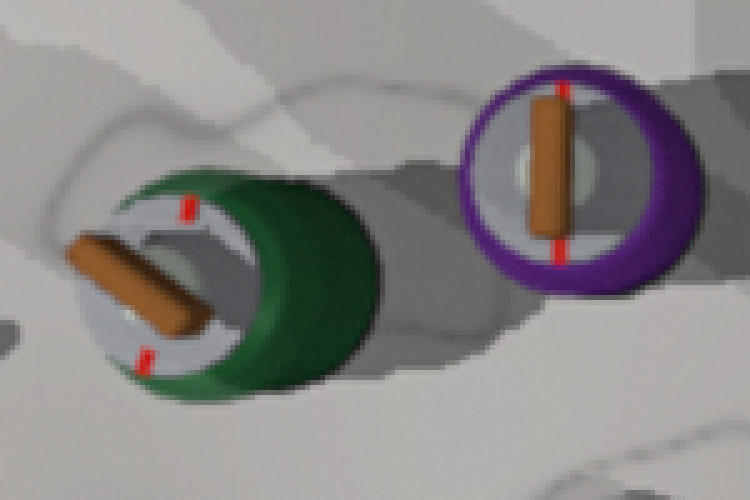

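View pics/scenec.png

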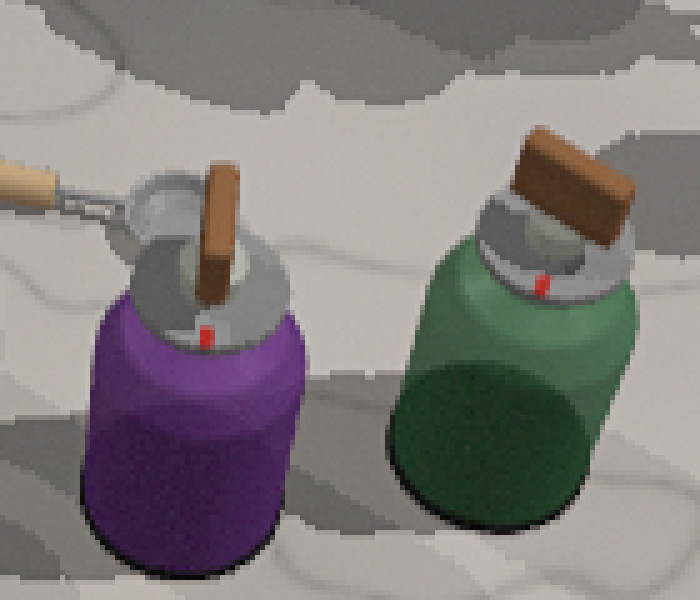

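The green flask's axis is at (0.472, 0.220) with the marks at about -16°. The wing lies at about 54° in the world. I'll move above it, turned to the wing.

```bash
python3 -m jog '{"translation": [[-0.611,-0.2565,-0.033],[-0.611,-0.2565,-0.033],[-0.611,-0.2565,-0.033],[-0.611,-0.2565,-0.033],[-0.611,-0.2565,-0.033],[-0.611,-0.2565,-0.033],[-0.611,-0.2565,-0.033],[-0.611,-0.2565,-0.033],[-0.611,-0.2565,-0.033],[-0.611,-0.2565,-0.033],[-0.611,-0.2565,-0.033],[-0.611,-0.2565,-0.033],[-0.611,-0.2565,-0.033],[-0.611,-0.2565,-0.033]], "delta_rot": [[0,0,-0.413],[0,0,-0.413],[0,0,-0.413],[0,0,-0.413],[0,0,-0.413],[0,0,-0.413],[0,0,-0.413],[0,0,-0.413],[0,0,-0.413],[0,0,-0.413],[0,0,-0.413],[0,0,-0.413],[0,0,-0.413],[0,0,-0.413]], "hand": [1,1,1,1,1,1,1,1,1,1,1,1,1,1]}' 60
python3 - <<'E'
from bench import *
from h import *
s=read_state();i=camera_info("wrist");im=snapshot("wrist")[:,:,::-1];cv2.imwrite("pics/w1.png",im)
print(s["q"],s["tcp_pos"],s["tcp_rot"],s["time"])
b,g,r=[im[:,:,k].astype(int) for k in range(3)]
for nm,m,zz,am in(("red",(r>130)&(g<70)&(b<70),(.15,),15),("wood",(r>100)&(g>40)&(g<130)&(r-g>50)&(g-b>12),(.163,.195),200)):
    for c,a,mm in blobs(m,am):
        print(nm,c.round(1),a,[ray(i,c,z)[0].round(4).tolist() for z in zz])
        if nm=="wood": print(cv2.boxPoints(cv2.minAreaRect(np.argwhere(mm)[:,::-1].astype(np.float32))).round(1).tolist())
E
```

```text
time: 1.5
tcp_pos: [0.472, 0.2214, 0.2511]
tcp_rot: [180.0, -0.0, -125.9]
ft_force: [0.6, -0.4, -0.2]
gripper_width: 0.0856
grasp_force: 0.0
[ 1.77552831e+01  2.55383635e+00  7.74802356e+00  9.51969042e+01
  2.18735003e-03 -3.63085114e+01] [0.47203227 0.22140532 0.25114038] [ 1.79996629e+02 -8.94274771e-04 -1.25936206e+02] 1.5
red [162.5  71.6] 76 [[0.4824, 0.0859, 0.15]]
red [109.7 115.4] 21 [[0.5365, 0.0854, 0.15]]
red [248.4 215.6] 40 [[0.4994, 0.2127, 0.15]]
red [ 13.7 252.5] 116 [[0.6848, 0.1196, 0.15]]
red [  1.5 265.6] 24 [[0.7029, 0.1218, 0.15]]
red [ 17.9 292.4] 47 [[0.712, 0.1481, 0.15]]
red [ 54.4 300. ] 32 [[0.6917, 0.1727, 0.15]]
red [ 86.5 310.4] 22 [[0.6763, 0.1976, 0.15]]
```

View pics/w1.png

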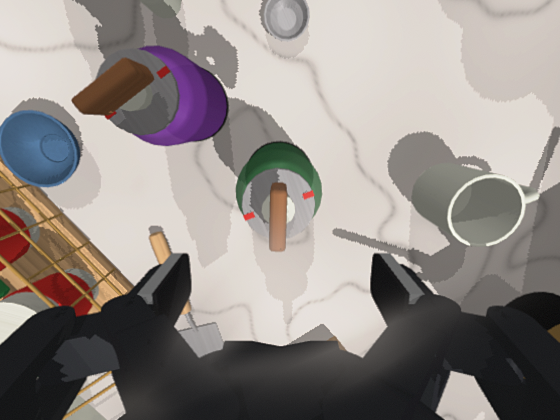

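The wrist view shows the green wing's top face upright at (270–287, 183–250), between the fingers and in line with the tool. The marks are at (248,216) and (308,195). Next I'll descend and grip.

```bash
python3 -m jog '{"translation": [[0,0,0.04],[0,0,0.08],[0,0,0.115],[0,0,0.135],[0,0,0.149],[0,0,0.149],[0,0,0.149],[0,0,0.149],[0,0,0.149],[0,0,0.149],[0,0,0.149],[0,0,0.149],[0,0,0.149],[0,0,0.149]], "delta_rot": [[0,0,0],[0,0,0],[0,0,0],[0,0,0],[0,0,0],[0,0,0],[0,0,0],[0,0,0],[0,0,0],[0,0,0],[0,0,0],[0,0,0],[0,0,0],[0,0,0]], "hand": [0.6,0.6,0.6,0.6,0.6,0.6,0,0,0,0,0,0,0,0]}' 60
```

```text
time: 2.95
tcp_pos: [0.474, 0.2208, 0.1624]
tcp_rot: [-179.9, 0.1, -126.0]
ft_force: [4.9, 0.1, 3.6]
gripper_width: 0.0113
grasp_force: 60.2
```

```bash
python3 -m jog '{"translation": [[0,0,0.003],[0,0,0.006],[0,0,0.009],[0,0,0.012],[0,0,0.015],[0,0,0.015],[0,0,0.015],[0,0,0.015]], "delta_rot": [[0,0,0],[0,0,0],[0,0,0],[0,0,0],[0,0,0],[0,0,0],[0,0,0],[0,0,0]], "hand": [0,0,0,0,0,0,0,0]}' 60
```

```text
time: 3.75
tcp_pos: [0.474, 0.2208, 0.1564]
tcp_rot: [-179.8, 0.2, -126.0]
ft_force: [1.2, -1.6, 15.4]
gripper_width: 0.0113
grasp_force: 62.2
```

```bash
python3 -m jog '{"translation": [[0,0,0.003],[0,0,0.005],[0,0,0.005],[0,0,0.005],[0,0,0.005]], "delta_rot": [[0,0,0],[0,0,0],[0,0,0],[0,0,0],[0,0,0]], "hand": [0,0,0,0,0]}' 60
```

```text
time: 4.25
tcp_pos: [0.4741, 0.2209, 0.1562]
tcp_rot: [-179.7, 0.3, -126.0]
ft_force: [-2.3, -2.9, 24.7]
gripper_width: 0.0111
grasp_force: 63.8
```

```bash
python3 -m jog '{"translation": [[0,0,0],[0,0,0],[0.0005,0,0],[0.0005,0,0],[0.001,0,0],[0.001,0,0],[0.0015,-0.0005,0],[0.0015,-0.0005,0],[0.002,-0.001,0],[0.002,-0.001,0],[0.0025,-0.001,0],[0.003,-0.001,0],[0.003,-0.0014,0],[0.003,-0.0014,0],[0.003,-0.0014,0],[0.003,-0.0014,0],[0.003,-0.0014,0]], "delta_rot": [[0,0,0.03],[0,0,0.06],[0,0,0.09],[0,0,0.12],[0,0,0.15],[0,0,0.18],[0,0,0.21],[0,0,0.24],[0,0,0.27],[0,0,0.3],[0,0,0.33],[0,0,0.36],[0,0,0.38],[0,0,0.392],[0,0,0.392],[0,0,0.392],[0,0,0.392]], "hand": [0,0,0,0,0,0,0,0,0,0,0,0,0,0,0,0,0]}' 60
```

```text
time: 5.95
tcp_pos: [0.4746, 0.2191, 0.1562]
tcp_rot: [179.8, 0.5, 163.4]
ft_force: [-0.0, -1.7, 23.5]
gripper_width: 0.0111
grasp_force: 63.4
```

```bash
python3 -m jog '{"translation": [[0,0,-0.002],[0,0,-0.004],[0,0,-0.004],[0,0,-0.004],[0,0,-0.004],[0,0,-0.004],[0,0,-0.03],[0,0,-0.07],[0,0,-0.11],[0,0,-0.15],[0,0,-0.17],[0,0,-0.17],[0,0,-0.17]], "delta_rot": [[0,0,0],[0,0,0],[0,0,0],[0,0,0],[0,0,0],[0,0,0],[0,0,0],[0,0,0],[0,0,0],[0,0,0],[0,0,0],[0,0,0],[0,0,0]], "hand": [0,0,0.6,0.6,0.6,0.6,0.6,0.6,0.6,0.6,0.6,0.6,0.6]}' 60
python3 - <<'E'
from bench import *
from h import *
cv2.imwrite("pics/w2.png",snapshot("wrist")[:,:,::-1])
t=snapshot("top")[190:290,120:270,::-1];cv2.imwrite("pics/t2.png",cv2.resize(t,None,fx=5,fy=5))
E
```

```text
time: 7.25
tcp_pos: [0.4719, 0.2186, 0.2503]
tcp_rot: [-179.9, -0.1, 163.5]
ft_force: [0.2, -0.0, -0.3]
gripper_width: 0.0514
grasp_force: 0.0
```

View pics/w2.png

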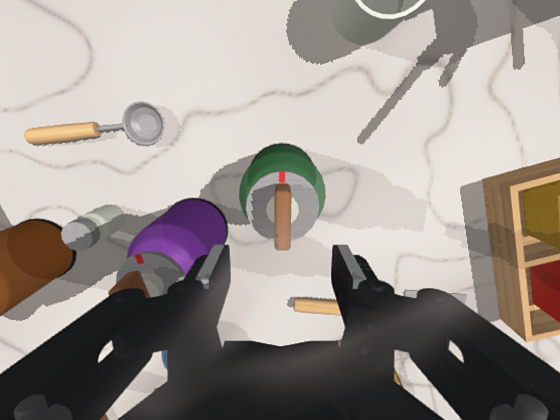

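The wrist view shows the wing at (283, 185–248), in line with the red mark at (282,177), and the fingers are clear. The push ended on a firm stop after 6.2 mm of travel, at 25 N, so I'm handing in.

```bash
python3 -c "
from bench import *
print(finish_job())"
```

```text
the job is handed in; nothing more can be done
None
```

I pushed the green stopper down to a firm stop, twisted it clockwise until its wing lined up with the red marks, then let go and handed the job in at about 7.4 s; the amber flask was not touched, and no verdict was returned.

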